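# Load the reference block cards into the keyed tub

### The job

Open the round tub: by its fin, tip the loose lid up first with its far edge still resting on the rim, then lift it off and lay it flat on the bench, right way up. Then take every reference block card off the peg stand (lift it so the slot clears the upturned tip of the peg and slide it off) and plug each one into a keyed socket of the tub, upright and fully home. Leave the mug, the swab tub and the sticky pad where they are.

Things in the scene. Friction and masses are not known exactly. Their poses are not given: they have to be found in the camera images.
- stand: heavy fixed steel peg stand; origin on the bench under the middle of its cross bar, z up. Foot 110 x 290 mm, 12 high, from x -85 to +25. Bar along y at height 162, 10 mm thick, 272 long on two posts. Four pegs at y +99, +33, -33 and -99 point level to its -x
- peg_tip (a point): upturned end of the peg at y +33 (the other three are alike). Pegs are 6 mm thick, centre height 162, level from the bar to x -78 of the stand, then turning up: the tip ends at x -89, 10 mm above the peg's upper side. Cards hang about 42 mm in front of the bar; to come off, a card is lifted at least 10 and at most 21 mm and drawn 60 mm to the stand's -x
- tub: round grey tub standing loose on the bench, about 2 kg, outer diameter 182, 50 high, wall 5; four keyed metal socket blocks inside, top faces 39 mm above the bench. Origin at the centre of its underside, z up
- lid_fin (a point): centre of the upright grip fin of the tub's loose lid (200 g), 30 mm above the lid's underside; lid axes: z up, x from the fin across the lid. Fin 10 thick (x), 34 wide (y), from 12 to 48 mm above the underside. Lid: disc of 190 mm diameter, 5 thick, centre 66 mm from the fin in +x, over a plug of 166 mm, 7 deep, set in the rim
- lid_far (a point): the lid's edge opposite the fin, underside of the disc, 157 mm from the fin in the lid's +x and 23 mm lower; rests on the tub's rim, 50 mm above the bench, when the lid is seated
- card_1_mid (a point): reference block card (3 or 4 present, all alike), loose, 200 g, hanging upright: grey plate 56 wide (its y), 8 thick (x), 165 mm tall over all (z up), front is -x. This point is at half height, 82.5 mm above its lower end, on the centre line. Lower end, 0-30 mm up: metal tongue 32 (y) x 12 (x) with a rib 8 wide (y), 6 proud on the front, starting 12 mm up; lowest 5 mm tapered
- card_2_mid (a point): another card, same as card_1. On every card, mm above the lower end: 30-35 a level collar 56 (y) x 26 (x), the stop; a 44 mm steel disc through the plate at 58, 3 mm proud on both faces; 85-113 a closed slot 18 wide that hangs by its upper edge on the peg; 113-165 a plain tab, 34 wide above 125
- card_3_mid (a point): another card, same as card_1. On every card the tab, 113 mm above the lower end up to the top, is the place to grip from above, across its 8 mm thickness (x)
- card_4_mid (a point): another card, same as card_1
- socket_1 (a point): keyed socket in the tub (four, all alike, any card fits any): this point is the centre of the tongue opening, at the top face of its metal block, 39 mm above the tub's underside; axes as the tub's, z up. Fully home, the card's collar rests on this top face and its mid point is 52.5 mm above this point
- socket_2 (a point): another socket, same as socket_1. Each is a T-shaped well 34 mm deep: main part 36 (y) x 16 (x), with a keyway 12 wide (y) reaching 6 mm farther on the -x side for the card's rib; so a card goes in only when its axes lie along the socket's, rib towards -x
- socket_3 (a point): another socket, same as socket_1. A loose fit, 2 mm play each side. In the tub's frame (mm): socket_1 at x 36, y 37; socket_2 at 36, -37; socket_3 at -32, 37; socket_4 at -32, -37
- socket_4 (a point): another socket, same as socket_1
- mug: blue and white mug, 92 high, bystander
- swab_tub: clear tub of cotton swabs, 82 high, bystander
- sticky_pad: yellow pad of sticky notes, 76 x 76 x 11, bystander

How it is judged:
By the outcome, as a careful person would: the job done as asked, in the order asked, and still so for the second after the job is handed in, with the robot touching nothing.
Of card_1, card_2, card_3, card_4 only 3 to 4 are there at a start; the rules pass over those that are not, and their reading is None.
At some moment in a run one of tub may be knocked a few centimetres aside while the robot is not near it.
Once in a run the grip may slacken for a moment while it holds something.
It also fails if it takes over 210 s, if anything falls off the work surface, if the arm or the gripper's body presses on something with over 40 N, if the wrist force passes 120 N, or if a joint passes its speed limit or range.

### The arm

A 6-joint arm with a two-finger parallel gripper is mounted at the origin on a cart in front of the work surface, level with it; the furniture and walls round the work are solid. World frame = base frame: x ahead of the robot, y to its left, z up, the work surface at z = 0. Lengths are in mm, angles in degrees, forces in N, time in s.
With the tool pointing down it reaches from about 350 to 925 mm from the base axis. Payload 6.4 kg.
Tool frame: the origin (TCP) lies at the very end of the fingers, on their centre line; the grasp point (between the pads) lies r.pinch_z behind it (r.pinch_z is the distance from the TCP to the grasp point, in mm); z points along the fingers, y is the line along which they close (so a half turn about z gives the same grasp; the last joint's range is limited). The gripper opens to 85 mm and grips with 20 to 120 N. Pads are 22 mm wide; open, the fingers measure 114 mm over their backs; the gripper's body (76 mm by 85 mm) begins 54 mm behind the grasp point. The pads swing forward as they close: fully open they stand 13 mm farther back than shut.
Start: joints at [-77.584, 14.043, 89.255, -0, 76.702, -9.975], TCP at [247.609, -601.002, 231.29] pointing down, gripper open.
Joint ranges: [-179.41, 179.41], [-58.25, 129.5], [7.25, 145.43], [-54.29, 234.29], [11.92, 165.04], [-157.13, 157.13]. Speed limits (degrees/s): [147.25, 147.25, 180, 180, 180, 180].

### API

Orientations are given as a 3x3 rotation matrix whose columns are the frame's x, y, z axes.
In Python, from workcell import r, set_gripper, cams, order, models gives the robot as it stands. Calls block until the motion is done:
- r.movep(position, orientation): joint-space move of the TCP to a pose.
- r.servo_line(position, ori=None, speed=150): straight line of the TCP; ori=None keeps the orientation; speed is the mean speed in mm/s.
- r.move_joints(angles): joint-space move.
- set_gripper(opening, squeeze=None): opening from 0.0 (shut) to 1.0 (fully open); squeeze is the grip in N (None keeps the last); returns when the fingers have stopped.
- r.hold(seconds).
- r.solve_ik(position, orientation): joint angles nearest the present ones, or None.
- cams.read_camera(name): name is "side" or "top" or "wrist"; returns the picture (420x560x3 uint8, red, green, blue); there is no depth.
- cams.get_calibration(name): a dict with "K" (3x3 intrinsics, pixels), "origin" and "rotation" of the camera in the world. Camera axes: x right, y up, looking along -z (the intrinsics and any distortion apply to the point x, -y, -z); pixel columns grow to the right and rows downward; lengths in mm; the calibration is good to about 2 mm. A picture is of the moment at which its call begins: read the wrist's pose just before it. get_calibration takes no time and is no camera call; for the wrist camera it gives the pose at the moment of the call.
A pose or a line that the arm cannot do raises r.PlanningError and nothing moves.
- order.hand_in(): hands the job in; it is judged then, once.
Trained networks look in the newest picture that a camera, given by its name, has taken for a name from the list of things; names that differ only in an ending like _2 or _b are one class to them, and where a whole thing is asked for, a point or a joint stands for the part that bears it (a point fixed in the world has none). Each returns a list of dicts, best first, with "p" (0 to 1); they miss things now and then, are a little off and sometimes report something else, mostly with a low value. They report only what shows in the picture. A call takes as long as a camera call.
- models.regions_of(camera, name): "mask" (420x560 bool, what is visible of it) and "bbox" ([left, top, right, bottom] in pixels, round what is visible of it).
- models.spot_point(camera, name): "point" ([row, column] in pixels: a listed point, or the origin of a listed thing).
Readings, each from a call of its own:
- r.read_time_s(): time.
- r.read_joint_pos(): joint angles.
- r.read_qd(): joint speeds.
- r.read_tau(): joint torques, N m.
- r.read_position(): TCP position.
- r.read_ee_rot(): TCP orientation.
- r.read_wrist_force(): force on the tool from outside, world axes, zero at the start.
- r.read_wrist_torque(): the same for the moment, N m.
- r.read_opening(): opening from 0.0 (shut) to 1.0 (fully open).
- r.read_gripper_force(): force on a finger pad.
Only numpy, scipy, OpenCV 4.12 (cv2) and the standard library are available. Lean on these libraries where they do the work, as an engineer would, in place of code of your own. Each camera call takes 0.05 s, during which the arm holds its last target. There are 200 camera calls.

## Working session

There is one attempt and no reset: what is moved stays moved. The work goes in short steps, each a Python script; the robot and the scene stay as the last script left them, time stands still between calls to the robot, and variables do not carry over. Pictures are saved under pics/ and viewed, at most 14 in all, crops included, and the job is handed in when it is done.

```bash
ls; mkdir -p pics
cat > a.py <<'E'
from workcell import r,set_gripper,cams,order,models
import numpy as np,cv2
E
python3 - <<'E'
from a import *
print(r.pinch_z,r.read_time_s())
for c in ("side","top"):
    im=cams.read_camera(c);cv2.imwrite(f"pics/{c}0.png",im[:,:,::-1])
    k=cams.get_calibration(c);print(c,{a:np.round(np.array(b),3).tolist() for a,b in k.items()})
    for n in ("stand","peg_tip","tub","lid_fin","lid_far","card_1_mid","socket_1","mug","swab_tub","sticky_pad"):
        print(n,[(np.round(d["point"]).tolist(),round(d["p"],2)) for d in models.spot_point(c,n)][:6])
print(r.read_time_s())
E
```

```text
pics
18.700000000000003 0.0
side {'K': [[507.009, 0.0, 286.687], [0.0, 507.009, 211.266], [0.0, 0.0, 1.0]], 'origin': [585.051, 1011.672, 789.733], 'rotation': [[-0.998, -0.042, 0.036], [0.053, -0.537, 0.842], [-0.016, 0.842, 0.539]]}
stand [([344.0, 322.0], 0.77)]
peg_tip [([267.0, 370.0], 0.83)]
tub [([229.0, 298.0], 0.94)]
lid_fin [([200.0, 321.0], 0.83), ([271.0, 354.0], 0.7)]
lid_far [([276.0, 328.0], 0.73), ([215.0, 261.0], 0.62)]
card_1_mid []
socket_1 [([229.0, 291.0], 0.66), ([219.0, 313.0], 0.58)]
mug []
swab_tub [([181.0, 233.0], 0.89)]
sticky_pad [([271.0, 355.0], 0.65)]
top {'K': [[447.707, 0.0, 273.317], [0.0, 447.707, 210.755], [0.0, 0.0, 1.0]], 'origin': [472.426, -35.181, 1374.002], 'rotation': [[0.01, 0.997, -0.077], [-1.0, 0.012, 0.018], [0.019, 0.077, 0.997]]}
stand [([242.0, 157.0], 0.97)]
peg_tip [([272.0, 151.0], 0.77)]
tub []
lid_fin [([255.0, 301.0], 0.94)]
lid_far [([202.0, 289.0], 0.95)]
card_1_mid []
socket_1 []
mug [([165.0, 208.0], 0.69)]
swab_tub [([175.0, 386.0], 0.67)]
sticky_pad [([274.0, 232.0], 0.89)]
1.1
```

View pics/top0.png

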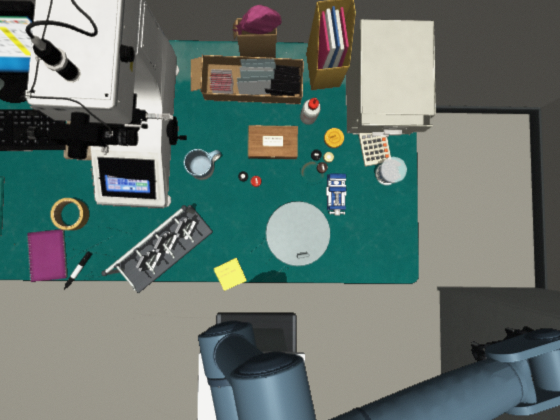

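View pics/side0.png

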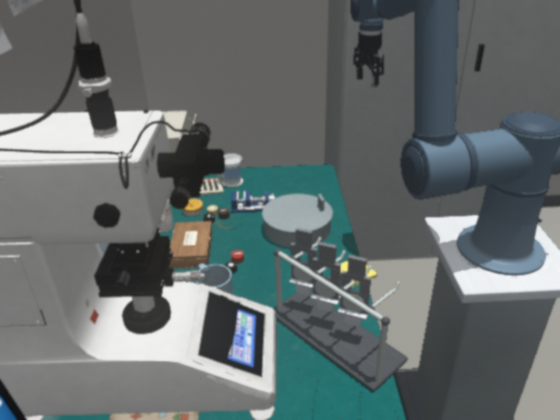

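The top view shows the lid disc at (col 297, row 233) with its fin at (302, 255). The stand runs from about (110, 270) to (200, 210) with three cards and one empty peg, pegs pointing lower right. The bench is free to the right of the tub, around (375, 247). The side view confirms the three cards and the seated lid.

```bash
cat >> a.py <<'E'
from scipy.optimize import least_squares
from math import *
def ray(cal,rc):
    p=np.linalg.inv(cal["K"])@np.array([rc[1],rc[0],1.]); d=np.array(cal["rotation"])@np.array([p[0],-p[1],-p[2]])
    return np.array(cal["origin"]),d
def at_z(cal,rc,z):
    o,d=ray(cal,rc); return o+d*(z-o[2])/d[2]
def proj(cal,P):
    q=(np.atleast_2d(P)-np.array(cal["origin"]))@np.array(cal["rotation"]); q=q*[1,-1,-1]
    u=q@np.array(cal["K"]).T; return (u[:,:2]/u[:,2:])[:,::-1]   # row,col
def down(yawdeg):  # tool y axis (closing line) at yaw in world, z down
    a=radians(yawdeg); y=np.array([cos(a),sin(a),0]); z=np.array([0,0,-1.]); return np.column_stack([np.cross(y,z),y,z])
def snap(c,name=None):
    k=cams.get_calibration(c); im=cams.read_camera(c)
    if name: cv2.imwrite(f"pics/{name}.png",im[:,:,::-1])
    return k,im
def spots(c,n,pm=.3): return [(d["point"],d["p"]) for d in models.spot_point(c,n) if d["p"]>=pm]
E
python3 - <<'E'
from a import *
k,_=snap("top")
for n,z in (("lid_fin",80),("lid_far",50),("peg_tip",175),("stand",0),("mug",0),("swab_tub",0),("sticky_pad",0)):
    print(n,[(np.round(at_z(k,p,z)).tolist(),round(q,2)) for p,q in spots("top",n)])
for nm,rc,z in (("bar end a",(270,108),162),("bar end b",(208,195),162),("lidspot",(247,378),0),("edge",(280,415),0),("lidc",(233,298),55),("car",(210,337),0)): print(nm,np.round(at_z(k,rc,z)))
kw=cams.get_calibration("wrist"); R=r.read_ee_rot(); print(np.round(kw["K"],1).tolist(),np.round(R.T@(kw["origin"]-r.read_position()),1),np.round(R.T@kw["rotation"],2).tolist())
print(np.round(R,2).tolist())
E
```

```text
lid_fin [([456.0, -141.0, 80.0], 0.63)]
lid_far [([600.0, -108.0, 50.0], 0.82)]
peg_tip [([396.0, 256.0, 175.0], 0.76)]
stand [([490.0, 291.0, 0.0], 0.97)]
mug [([715.0, 144.0, 0.0], 0.62)]
swab_tub [([699.0, -410.0, 0.0], 0.6)]
sticky_pad [([373.0, 63.0, 0.0], 0.78)]
bar end a [403. 383. 162.]
bar end b [572. 155. 162.]
lidspot [ 471. -383.    0.]
edge [ 372. -496.    0.]
lidc [ 510. -132.   55.]
car [ 584. -256.    0.]
[[289.5, 0.0, 284.6], [0.0, 289.5, 208.7], [0.0, 0.0, 1.0]] [  74.8   -0.7 -142.4] [[-0.0, 0.96, 0.29], [1.0, 0.0, -0.0], [-0.0, 0.29, -0.96]]
[[0.92, 0.38, -0.0], [0.38, -0.92, 0.0], [-0.0, -0.0, -1.0]]
```

```bash
cat >> a.py <<'E'
def pick(p,yaw,pref=None):  # choose yaw or yaw+180 by smaller joint travel
    best=None
    for y in (yaw,yaw+180):
        q=r.solve_ik(np.array(p,float),down(y))
        if q is not None:
            c=np.abs(np.array(q)-r.read_joint_pos()).max()
            if best is None or c<best[0]: best=(c,y,q)
    return best
E
python3 - <<'E'
from a import *
r.movep([400,-330,330],down(13+180) if 0 else r.read_ee_rot())
for i,off in enumerate((0,180)):
    p=np.array([470,-137,300.]); q=r.solve_ik(p,down(13+off))
    print(off,q is not None and np.round(q))
    if q is None: continue
    r.movep(p,down(13+off))
    k,_=snap("wrist",f"w{i}")
    for n,z in (("lid_fin",80),("lid_far",50)):
        print(n,[(np.round(at_z(k,a,z),1).tolist(),np.round(a),round(b,2)) for a,b in spots("wrist",n)])
E
```

```text
0 [-30. -11. 108.  -0.  83. -43.]
lid_fin [([445.7, -142.1, 80.0], array([181., 265.]), 0.8)]
lid_far [([602.0, -114.3, 50.0], array([182., 382.]), 0.88)]
180 [-30. -11. 108.  -0.  83. 137.]
lid_fin [([445.3, -142.1, 80.0], array([182., 305.]), 0.82)]
lid_far []
```

View pics/w1.png

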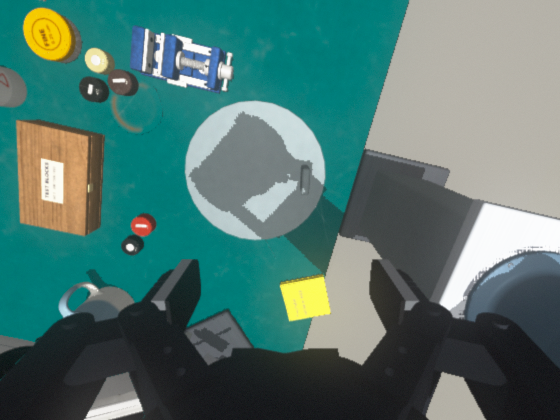

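The wrist view confirms the lid at (256, 170) with its fin at (305, 180), between the open fingers' lines; nothing is in the way.

Run:
```python
from a import *
k,_=snap("wrist")
m=models.regions_of("wrist","lid_fin")[0]; print(m["bbox"],m["p"])
c=cv2.findContours(m["mask"].astype(np.uint8),0,1)[0]; c=max(c,key=cv2.contourArea)
pts=np.array([at_z(k,(y,x),52.5)[:2] for x,y in cv2.convexHull(c)[:,0]])
s=least_squares(lambda v:np.hypot(*(pts-v[:2]).T)-v[2],[510,-130,95],loss="soft_l1").x; print("disc",s)
fin=np.array([445.5,-142.1]); d=s[:2]-fin; yaw=degrees(atan2(d[1],d[0])); print(np.hypot(*d),yaw)
yaw=(yaw+10.2)/2
set_gripper(0.55,60)
b=pick([*fin,160],yaw); print(b[1],yaw)
r.movep([*fin,160],down(b[1])); 
k,_=snap("wrist","w2")
a=spots("wrist","lid_fin"); print([(np.round(at_z(k,p,80),1),q) for p,q in a])
f=at_z(k,a[0][0],80)[:2] if a else fin
if np.hypot(*(f-fin))<8: fin=(f+fin)/2
r.servo_line([*fin,64]); F0=r.read_wrist_force(); set_gripper(0,80)
print(r.read_opening(),r.read_gripper_force(),r.read_wrist_force()-F0,r.read_time_s(),r.read_position())
```

```text
[184.6, 101.2, 327.0, 239.1] 0.68
disc [ 511.32185191 -131.11061877   94.83354971]
66.73292057616784 9.478474804238024
189.839237402119 9.83923740211901
[(array([ 445.5, -145.9,   80. ]), 0.77)]
0.1000935188912408 79.55410480499268 [-2.03119854  0.14682018  5.7445782 ] 9.15 [ 446.18311453 -144.39622431   65.09956123]
```

Run:
```python
from a import *
p0=r.read_position();R0=r.read_ee_rot();yaw=radians(9.84);lx=np.array([cos(yaw),sin(yaw),0]);ly=np.array([-sin(yaw),cos(yaw),0])
fin=np.array([445.8,-144.,0]); P=fin+157*lx; P[2]=50
rot=lambda a:cv2.Rodrigues(ly*radians(a))[0]
for a in (3,6,9,12,15,18):
    M=rot(a); r.servo_line(P+M@(p0-P),M@R0,speed=60)
    print(a,np.round(r.read_wrist_force(),1),round(r.read_opening(),3),np.round(r.read_position(),1))
r.hold(.3); snap("side","tip")
```

```text
3 [ 0.2 -0.5 -1.7] 0.101 [ 447.2 -144.    72.9]
6 [ 0.4 -0.3 -2.1] 0.097 [ 448.6 -143.8   80.9]
9 [ 0.4 -0.1 -1.3] 0.099 [ 450.4 -143.5   88.8]
12 [ 0.6 -0.2 -1.3] 0.098 [ 452.5 -143.1   96.8]
15 [ 1.6  0.5 -0.8] 0.101 [ 455.1 -142.7  104.6]
18 [ 0.6  0.5 -1.7] 0.098 [ 458.1 -142.1  112.2]
```

View pics/tip.png

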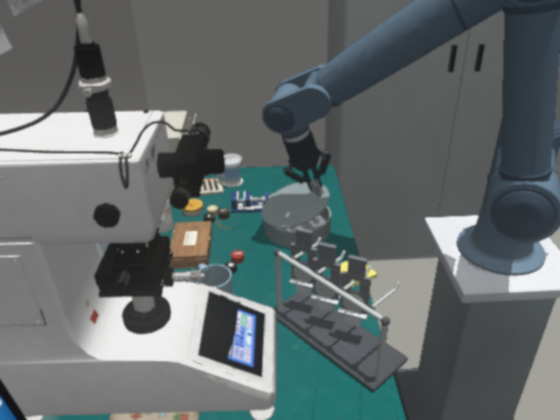

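The lid is tipped up at the fin (col 318, row 185), with its far edge still on the tub rim. Next I lift it off and lay it down.

Run:
```python
from a import *
p=r.read_position();yaw=9.84;lx=np.array([cos(radians(yaw)),sin(radians(yaw)),0])
r.servo_line(p+[0,0,75],speed=120)
print(r.read_opening(),np.round(r.read_wrist_force(),1))
R=down(189.84); p=r.read_position(); r.servo_line(p+[0,0,20],R,speed=80)
c=np.array([488,-372,0]); t=c-66.5*lx
r.servo_line([t[0],t[1],150],speed=200); print(r.read_opening(),r.read_time_s()); k,_=snap("wrist","lidair")
z=65.1-43
r.servo_line([t[0],t[1],z+12],speed=150); 
F0=r.read_wrist_force()[2]
for dz in np.arange(10,-5,-1.):
    r.servo_line([t[0],t[1],z+dz],speed=40); f=r.read_wrist_force()[2]-F0
    if abs(f)>4: break
print("contact",dz,f)
set_gripper(.45); r.servo_line([t[0],t[1],130],speed=200)
print(r.read_time_s()); r.movep([440,-200,350],down(189.84)); snap("top","top1");
```

```text
0.10410833148912907 [-0.   0.4 -2.2]
0.10106539346948336 13.8667
contact -1.0 9.771590709016026
18.925
```

View pics/top1.png

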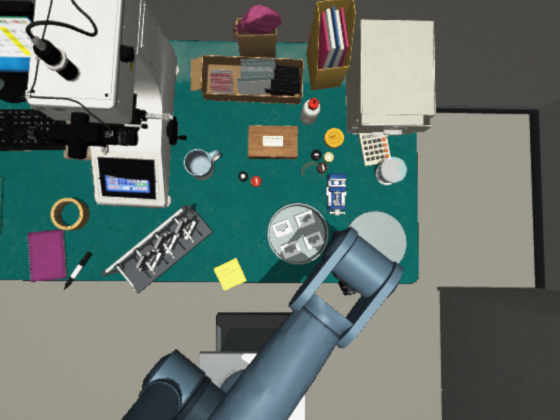

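The lid lies flat at (377, 240), and the open tub shows four white socket blocks around (298, 235). Now I measure the tub and the stand with the wrist camera.

Run:
```python
from a import *
for i,(p,y) in enumerate([((511,-131,230),189.84),((440,-131,230),9.84)]):
    q=r.solve_ik(np.array(p,float),down(y)); 
    if q is None: print("no",p);continue
    r.movep(p,down(y)); k,_=snap("wrist",f"tub{i}")
    print([(np.round(at_z(k,a,39),1).tolist(),np.round(a).tolist(),round(b,2)) for a,b in spots("wrist","socket_1",.2)])
    print("tub",[(np.round(at_z(k,a,0),1).tolist(),round(b,2)) for a,b in spots("wrist","tub",.2)])
# stand view: tip side; stand yaw from bar: y axis from b(572,155) to a(403,383)
ends=np.array([[403,383],[572,155]]);d=ends[0]-ends[1];ys=degrees(atan2(d[1],d[0]));print("stand yaw",ys-90)
for i,(p,y) in enumerate([((430,200,420),ys),((500,290,420),ys),((430,200,420),ys+180)]):
    q=r.solve_ik(np.array(p,float),down(y)); print(p,y,None if q is None else np.round(q))
print(r.read_time_s())
```

```text
[([496.5, -179.2, 39.0], [148.0, 305.0], 0.88), ([555.3, -152.6, 39.0], [162.0, 250.0], 0.8), ([463.3, -108.6, 39.0], [211.0, 321.0], 0.73), ([532.1, -81.5, 39.0], [223.0, 261.0], 0.63)]
tub [([513.4, -134.7, 0.0], 0.89)]
[([469.0, -112.6, 39.0], [176.0, 311.0], 0.93), ([558.0, -152.1, 39.0], [220.0, 377.0], 0.91), ([493.8, -173.9, 39.0], [228.0, 321.0], 0.9), ([526.6, -84.9, 39.0], [161.0, 365.0], 0.67)]
tub [([511.8, -130.7, 0.0], 0.68)]
stand yaw 36.54688046481117
(430, 200, 420) 126.54688046481117 [  11.  -15.   99.   -0.   96. -115.]
(500, 290, 420) 126.54688046481117 [  19.   -1.   86.   -0.   95. -108.]
(430, 200, 420) 306.5468804648112 [ 11. -15.  99.  -0.  96.  65.]
23.7583
```

```bash
python3 -c "
import cv2,numpy as np
a=cv2.imread('pics/tub0.png');b=cv2.imread('pics/tub1.png')
cv2.imwrite('pics/tubs.png',np.hstack([cv2.resize(a,(400,300)),cv2.resize(b,(400,300))]))"
```

```text
(no output)
```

View pics/tubs.png

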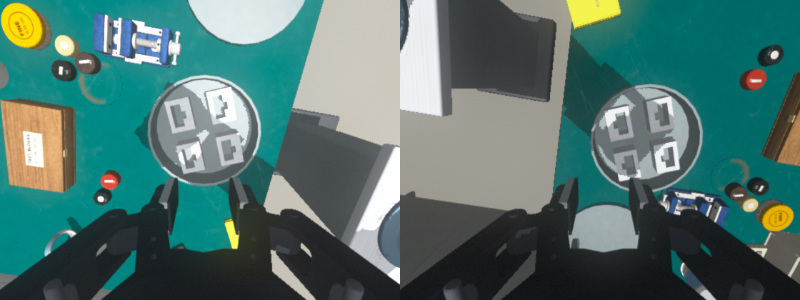

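```bash
python3 -c "
import cv2,numpy as np
a=cv2.imread('pics/tub0.png')[95:270,200:370];b=cv2.imread('pics/tub1.png')[110:275,260:430]
f=lambda x:cv2.resize(x,(400,400),interpolation=2)
cv2.imwrite('pics/tubc.png',np.hstack([f(a),f(b)]))"
```

```text
(no output)
```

View pics/tubc.png

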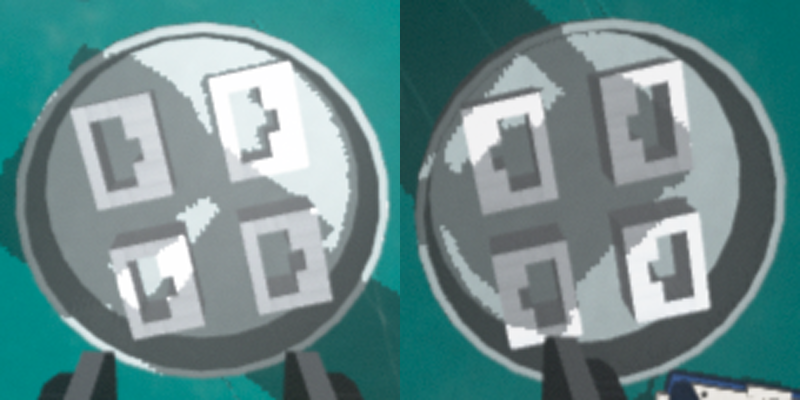

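Keyways point image-right in the left view, which is world −x. The tub's yaw is therefore about +25°, and a card's rib (−x) goes in with the same sense of yaw as on the stand (about 36°). Now the stand.

```bash
python3 - <<'E'
from a import *
R=lambda a:np.array([[cos(a),-sin(a)],[sin(a),cos(a)]])
r.movep([440,0,380],down(36.5))
for i,p in enumerate([(470,225,340),(430,275,340)]):
    r.movep(p,down(36.5)); k,_=snap("wrist",f"st{i}")
    for n,z in (("stand",0),("peg_tip",175),("card_1_mid",134)):
        print(n,[(np.round(at_z(k,a,z),1).tolist(),np.round(a).tolist(),round(b,2)) for a,b in spots("wrist",n,.2)])
    print("regions",[(np.round(m["bbox"]).tolist(),round(m["p"],2)) for m in models.regions_of("wrist","card_1_mid")])
print(r.read_time_s())
E
python3 -c "
import cv2,numpy as np
a=cv2.imread('pics/st0.png');b=cv2.imread('pics/st1.png')
cv2.imwrite('pics/sts.png',np.vstack([a[:300],b[:300]]))"
```

```text
stand [([484.0, 291.6, 0.0], [139.0, 316.0], 0.77)]
peg_tip [([400.9, 258.3, 175.0], [126.0, 249.0], 0.56)]
card_1_mid []
regions [([236.0, 0.0, 339.0, 251.0], 0.19), ([268.0, 90.0, 306.0, 145.0], 0.19)]
stand [([481.0, 291.0, 0.0], [178.0, 314.0], 0.83)]
peg_tip [([397.0, 258.5, 175.0], [186.0, 250.0], 0.79)]
card_1_mid []
regions []
26.3583
```

View pics/sts.png

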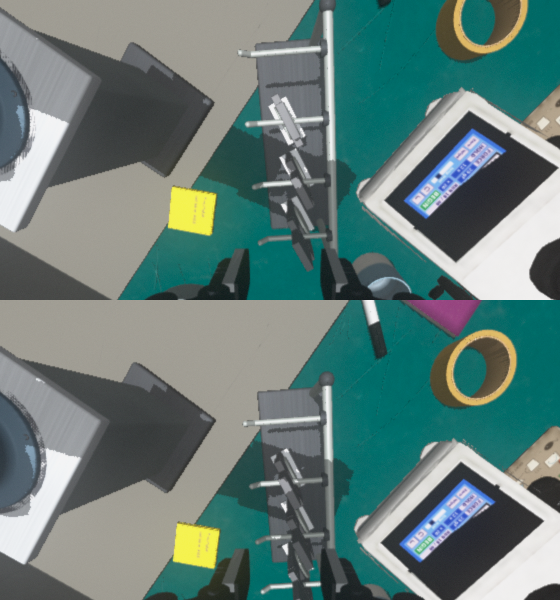

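The stand view shows the empty peg at y=+99. The three cards hang at +33, −33 and −99, each skewed on its peg by roughly 25–30° (card A runs from (275, 95) to (300, 140) in the upper image). So I need each card's own yaw, from a closer view.

Run:
```python
from a import *
c=np.array([430,286.]);t=radians(60);tx=np.array([-sin(t),cos(t)])
p=c-35*tx; r.movep([*p,265],down(60)); k,im=snap("wrist","cA")
print(np.round(proj(k,[[*c,217]])))
for n,z in (("peg_tip",175),("card_1_mid",134)):
    print(n,[(np.round(at_z(k,a,z),1).tolist(),np.round(a).tolist(),round(b,2)) for a,b in spots("wrist",n,.1)])
print("regions",[(np.round(m["bbox"]).tolist(),round(m["p"],2)) for m in models.regions_of("wrist","card_1_mid")])
cv2.imwrite("pics/cAc.png",cv2.resize(im[40:300,130:460,::-1],None,fx=2.3,fy=2.3,interpolation=2))
```

```text
[[181. 283.]]
peg_tip [([399.0, 258.8, 175.0], [154.0, 234.0], 0.84), ([423.6, 288.4, 175.0], [163.0, 282.0], 0.34)]
card_1_mid [([522.8, 190.0, 134.0], [284.0, 250.0], 0.32)]
regions []
```

View pics/cAc.png

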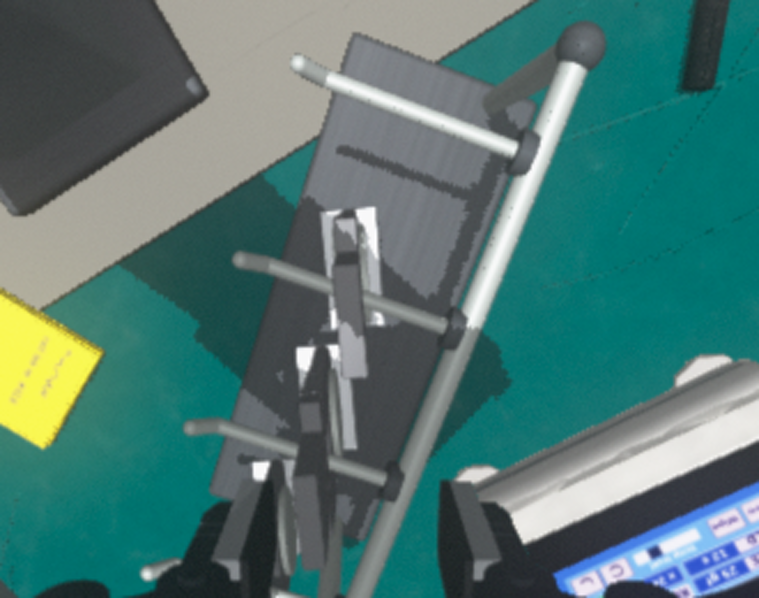

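The closer view is clear (crop ×2.3, offset 130, 40). Card A's tab top is a rectangle from about (346, 260) to (355, 377). The peg tips are at (300, 63), (240, 258) and (190, 428), and the bar runs from (570, 70) to (355, 598). I compute the poses and pick card A.

```bash
cat >> a.py <<'E'
u2=lambda a:np.array([cos(radians(a)),sin(radians(a))])
def takeoff(c,cy,sy):   # c: tab centre, cy card yaw, sy stand yaw
    set_gripper(.5,100); r.movep([*c,262],down(cy)); r.servo_line([*c,180],speed=120); set_gripper(0,100)
    print("grip",round(r.read_opening(),3),r.read_gripper_force(),np.round(r.read_position(),1))
    z0=r.read_position()[2]; r.servo_line([*c,z0+15.5],speed=50); F=r.read_wrist_force()
    q=np.array(c)-75*u2(sy); r.servo_line([*q,z0+15.5],speed=80); print("off",np.round(F,1),np.round(r.read_wrist_force(),1),round(r.read_opening(),3))
    r.servo_line([*q,z0+90],speed=200)
E
python3 - <<'E'
from a import *
k=cams.get_calibration("wrist")
P=lambda x,y,z:at_z(k,(40+y/2.3,130+x/2.3),z)
a,b=P(346,260,217),P(355,377,217);d=(a-b)[:2];c=(a+b)[:2]/2;cy=degrees(atan2(d[1],d[0]))-90
print("card",c,np.hypot(*d),cy)
t=[P(300,63,174),P(240,258,174),P(190,428,174)];e=P(570,70,162),P(355,598,162)
for v in t: print(np.round(v,1))
dt=(t[0]-t[2])[:2];db=(e[0]-e[1])[:2];print(np.hypot(*dt),degrees(atan2(dt[1],dt[0]))-90,degrees(atan2(db[1],db[0]))-90,e)
sy=(degrees(atan2(dt[1],dt[0]))+degrees(atan2(db[1],db[0])))/2-90
n=u2(sy); print("tip-bar",[(v[:2]-e[0][:2])@n for v in t],"card-bar",(c-e[0][:2])@n)
np.save("stand.npy",[*t[1][:2],sy])
takeoff(c,cy,sy); print(r.read_time_s()); snap("side","off1")
E
```

```text
card [429.21241556 286.73853076] 34.82886609854974 64.13974885444878
[355.9 310.3 174. ]
[398.2 259.9 174. ]
[441.8 209.2 174. ]
132.64618320885793 40.34739866870967 40.53806236032082 (array([401.52489741, 388.59005704, 162.        ]), array([544.31696905, 221.62674658, 162.        ]))
tip-bar [np.float64(-85.4665654957253), np.float64(-85.9807496355029), np.float64(-85.68726935484398)] card-bar -44.998112162672605
grip 0.079 98.16479802131653 [429.7 286.7 181. ]
off [ 0.   0.2 -1.9] [-0.5  0.7 -1.8] 0.08
30.8917
```

```bash
cat >> a.py <<'E'
SO=np.array([[36,37],[36,-37],[-32,37],[-32,-37.]])
def rot2(a): a=radians(a); return np.array([[cos(a),-sin(a)],[sin(a),cos(a)]])
def fit_tub(pts,init=(510,-131,25)):   # pts: world xy of sockets, unlabelled
    pts=np.array(pts)
    def res(v):
        S=SO@rot2(v[2]).T+v[:2]; D=pts[:,None]-S[None]; i=np.argmin((D**2).sum(2),1); return D[np.arange(len(pts)),i].ravel()
    s=least_squares(res,init,loss="soft_l1",f_scale=3.); return s.x,np.round(res(s.x),1)
E
python3 - <<'E'
from a import *
A=[(496.5,-179.2),(555.3,-152.6),(463.3,-108.6),(532.1,-81.5)];B=[(469,-112.6),(558,-152.1),(493.8,-173.9),(526.6,-84.9)]
for s in (A,B,A+B): print(*fit_tub(s))
v=fit_tub(A+B)[0]
tx=u2(v[2]+90)
allp=[]
r.movep([*(r.read_position()[:2]),330],down(v[2]))
for j,off in enumerate((-60,-100)):
    r.movep([*(v[:2]+off*tx),300],down(v[2])); k,im=snap("wrist",f"h{j}")
    s=[at_z(k,a,39)[:2] for a,b in spots("wrist","socket_1",.3)]; allp+=s
    if s: print(np.round(s,1).tolist(),fit_tub(s,v))
    cv2.imwrite(f"pics/hc{j}.png",cv2.resize(im[20:280,130:460,::-1],None,fx=2.3,fy=2.3,interpolation=2))
print(fit_tub(allp,v),r.read_time_s(),r.read_opening())
E
```

```text
[ 509.9743658  -131.25385986   22.1805151 ] [ 2.2 -1.6 -2.  -0.7 -3.1  0.5  2.8  1.9]
[ 509.85783266 -132.15326285   23.14297606] [ 3.1 -1.9  0.5 -0.1 -1.2  4.9 -1.8 -0.9]
[ 509.94069703 -131.58440121   22.56935264] [ 1.9 -1.2 -2.1 -0.7 -2.9  1.1  3.1  2.1  2.8 -2.9  0.6 -0.2 -0.8  4.1
 -2.4 -1.3]
[[528.2, -80.7], [467.4, -107.7], [495.8, -174.7], [561.1, -148.1]] (array([ 511.27129069, -128.62009388,   23.80369128]), array([-1. , -0.4,  0.4, -0.1, -1.1,  0.7,  1.9, -0.2]))
[[559.9, -155.2], [527.9, -81.0], [468.5, -108.7], [493.0, -177.3]] (array([ 510.47597611, -131.25125078,   21.50244612]), array([ 2.4, -2.7, -2.6,  2.7,  1.4, -0.1, -1.3,  0.1]))
(array([ 510.93541586, -129.60462685,   23.11642397]), array([-1.3,  0.8,  0.5,  0.4, -0.2,  1.5,  2.5,  1.4,  1.3, -5.7, -1.7,
        0.5,  1.5, -0.6, -3. , -1.1])) 33.8167 0.07610384914115198
```

View pics/hc1.png

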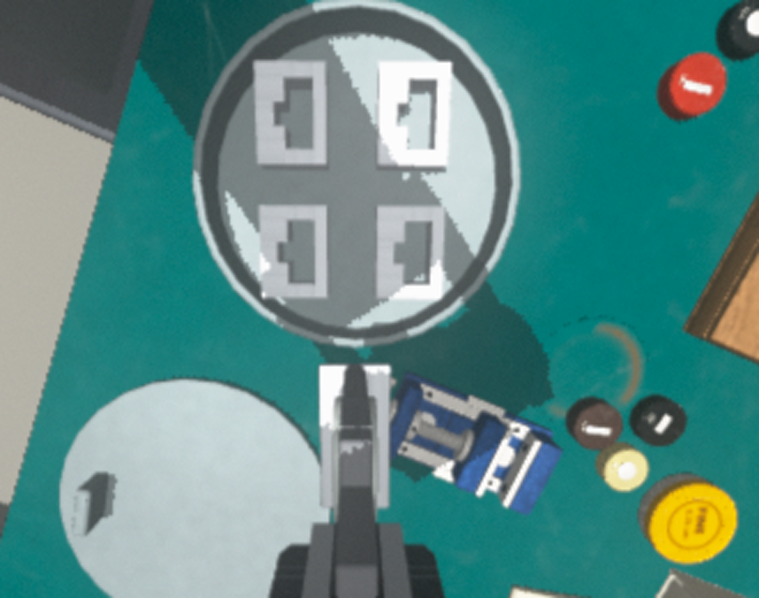

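This view is clear. The openings' centres are at about (301, 114), (422, 115), (302, 252) and (417, 252), keyways to the left (tub −x). The held card's collar edge at (320–390, 367) is square to the sockets.

Run:
```python
from a import *
k=cams.get_calibration("wrist");P=lambda x,y,z:at_z(k,(20+y/2.3,130+x/2.3),z)
s=[P(*q,39)[:2] for q in ((301,114),(422,115),(302,252),(417,252))]
v=fit_tub(s,(510,-131,22.6)); print(np.round(s,1).tolist(),v)
np.save("tub.npy",v[0])
t=r.read_position();R=r.read_ee_rot()
zb=t[2]-129
for q,z in (((320,367),zb+35),((390,367),zb+35)): print("collar rel tool",np.round(R.T@(P(*q,z)-t),1))
# block tilt check
for a,b in (((253,61),(451,61)),((262,297),(441,297)),((327,165),(327,297))): d=(P(*b,39)-P(*a,39))[:2]; print(degrees(atan2(d[1],d[0])))
```

```text
[[468.5, -108.1], [530.5, -82.9], [495.7, -176.5], [557.8, -150.7]] (array([ 511.26045672, -130.29785983,   22.07036368]), array([ 0.8, -0.1, -0.3, -0.4,  0.2,  0.1, -0.8,  0.4]))
collar rel tool [ 28.1 -12.2  94. ]
collar rel tool [28.1 13.  94. ]
22.585754562118023
22.581434233186997
-68.13591289243752
```

The card sits centred in the hand (collar edge 28.1 mm, as expected) and the tub fit residual is under 1 mm. Inserting into socket 1.

```bash
cat >> a.py <<'E'
def insert(i,v,h=129.):  # socket index, tub pose, TCP height above the card's lower end
    s=SO[i-1]@rot2(v[2]).T+v[:2]; R=down(v[2])
    zc=39+h; zh=9+h
    r.servo_line([*s,zc+40],R,speed=150); r.servo_line([*s,zc+6],speed=100); r.hold(.15)
    F0=r.read_wrist_force()
    offs=[(0,0)]+[(a*cos(t),a*sin(t)) for a in (1.3,2.4) for t in np.arange(0,6.2,pi/4 if a>2 else pi/2)]
    for o in offs:
        p=s+rot2(v[2])@np.array(o); r.servo_line([*p,zc+3],speed=40); z=zc+3
        while True:
            z-=1.5; r.servo_line([*p,z],speed=45); f=r.read_wrist_force()-F0
            if f[2]>7 or z<zh-3: break
        print("off",np.round(o,1),"z-home",round(z-zh,1),np.round(f,1),round(r.read_opening(),3))
        if z-zh<4: break
        if r.read_time_s()>150: break
    else: return False
    set_gripper(.3); r.hold(.2); print("released",np.round(r.read_wrist_force(),1)); p=r.read_position(); r.servo_line([*p[:2],p[2]+110],speed=200)
    return z-zh<4
E
python3 - <<'E'
from a import *
v=np.load("tub.npy");v[2]=22.4
print(insert(1,v),r.read_time_s())
E
```

```text
off [0 0] z-home -1.5 [-2.8  0.8 10.3] 0.077
released [ 0.1 -0.6  0.3]
True 42.9667
```

Run:
```python
from a import *
c=np.array([514.8,186.2]);tx=u2(154)
r.movep([450,60,330],down(64)); r.movep([*(c-45*tx),275],down(64)); k,im=snap("wrist","cB")
print(np.round(proj(k,[[*c,217],[472,236.4,217]])),r.read_time_s())
cv2.imwrite("pics/cBc.png",cv2.resize(im[40:300,130:460,::-1],None,fx=2.3,fy=2.3,interpolation=2))
```

```text
[[164. 285.]
 [ 68. 327.]] 44.4583
```

View pics/cBc.png

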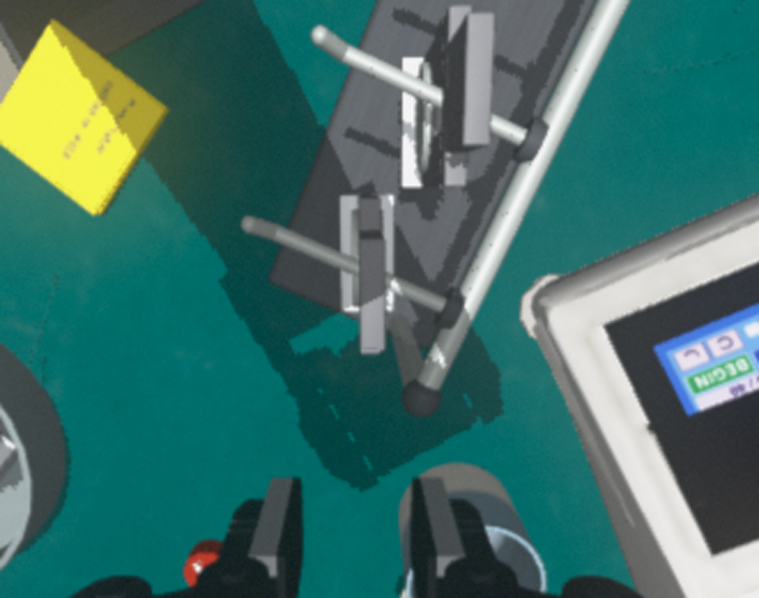

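Both remaining cards show. Card C's tab top runs from (371, 237) to (372, 353), card B's from about (482, 13) to (477, 145). Taking C first and then re-checking the tub with the card in hand.

Run:
```python
from a import *
k=cams.get_calibration("wrist");P=lambda x,y,z:at_z(k,(40+y/2.3,130+x/2.3),z)
out=[]
for A,B in (((371,237),(372,353)),((482,13),(477,145))):
    a,b=P(*A,217),P(*B,217);d=(a-b)[:2];c=(a+b)[:2]/2;cy=degrees(atan2(d[1],d[0]))-90
    print(np.round(c,1),np.hypot(*d),cy); out.append([*c,cy])
np.save("cards.npy",out)
sy=np.load("stand.npy")[2]
takeoff(out[0][:2],out[0][2],sy); print(r.read_position())
v=np.load("tub.npy");v[2]=22.4
r.movep([*(v[:2]-100*u2(v[2]+90)),300],down(v[2])); k,im=snap("wrist","h2")
s=[at_z(k,a,39)[:2] for a,b in spots("wrist","socket_1",.3)]; print(np.round(s,1).tolist())
if len(s)>2: print(fit_tub(s,v))
cv2.imwrite("pics/hc2.png",cv2.resize(im[20:280,130:460,::-1],None,fx=2.3,fy=2.3,interpolation=2)); print(r.read_time_s(),r.read_opening())
```

```text
[520.  188.8] 35.14868635518463 64.75903604266773
[479.3 241.4] 33.36274092576766 64.60710396286879
grip 0.079 97.63171434402466 [520.6 188.9 181. ]
off [ 0.7 -0.3 -2.3] [ 0.1  1.6 -2.3] 0.081
[462.67437186 140.21782645 270.2781006 ]
[[467.2, -107.1], [530.0, -84.4], [492.6, -176.0], [558.3, -149.9]]
(array([ 510.15646582, -130.03576244,   21.30328396]), array([ 0.3,  0.1, -0.2, -1.9, -1.2,  0.2,  1.1,  1.5]))
49.8917 0.07764716066664328
```

View pics/hc2.png

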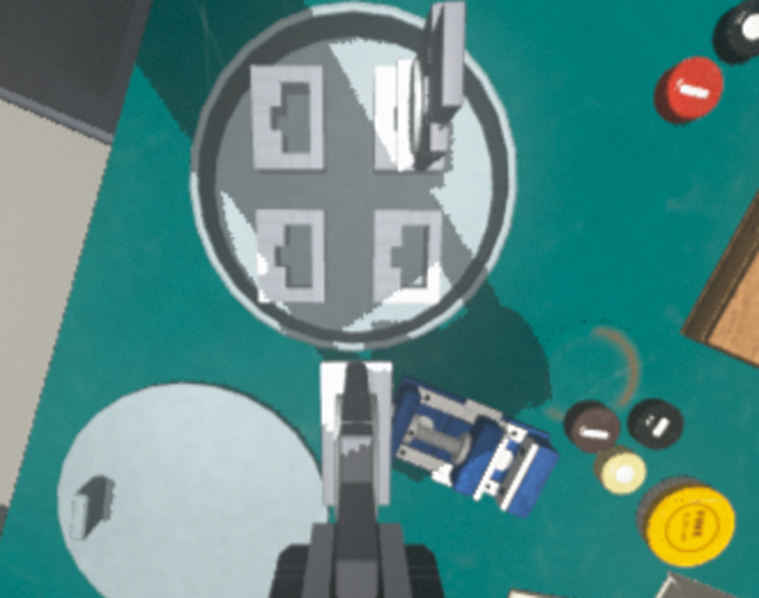

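Card A stands home in socket 1 and the tub has not moved. The held card sits about 1.4 mm towards its +y (collar edge at row 363), so I compensate and insert into socket 2.

Run:
```python
from a import *
v=np.load("tub.npy");v[2]=22.4
w=v.copy(); w[:2]-=1.3*u2(v[2]+90)
ok=insert(2,w); print(ok,r.read_time_s())
if ok:
    sy=np.load("stand.npy")[2]; x,y,cy=np.load("cards.npy")[1]
    r.movep([450,60,340],down(45)); takeoff(np.array([x,y]),cy,sy)
    r.movep([*(v[:2]-100*u2(v[2]+90)),300],down(v[2])); k,im=snap("wrist","h3")
    s=[at_z(k,a,39)[:2] for a,b in spots("wrist","socket_1",.3)]; print(np.round(s,1).tolist())
    if len(s)>1: print(fit_tub(s,v))
    cv2.imwrite("pics/hc3.png",cv2.resize(im[20:280,130:460,::-1],None,fx=2.3,fy=2.3,interpolation=2)); print(r.read_time_s(),r.read_opening())
```

```text
off [0 0] z-home 27.0 [-4.6  2.1 13.2] 0.079
off [1.3 0. ] z-home 28.5 [-2.1  1.4  8.2] 0.083
off [0.  1.3] z-home 28.5 [-3.2  0.3  7.9] 0.079
off [-1.3  0. ] z-home 28.5 [-2.1  0.6  8.2] 0.079
off [-0.  -1.3] z-home 28.5 [-2.1  1.6  8.1] 0.084
off [2.4 0. ] z-home 27.0 [-3.7  1.7 13.4] 0.079
off [1.7 1.7] z-home 28.5 [-2.1  1.   8.1] 0.081
off [0.  2.4] z-home 28.5 [-1.8  1.6  7.8] 0.077
off [-1.7  1.7] z-home 28.5 [-2.5  1.6  8.4] 0.077
off [-2.4  0. ] z-home 28.5 [-2.7  0.6  8.1] 0.08
off [-1.7 -1.7] z-home 28.5 [-1.7  0.8  7.8] 0.08
off [-0.  -2.4] z-home 28.5 [-2.1  1.8  8. ] 0.08
off [ 1.7 -1.7] z-home 28.5 [-2.8  1.9  7.7] 0.079
False 65.325
```

Run:
```python
from a import *
v=np.load("tub.npy");v[2]=22.4
p=r.read_position(); r.servo_line([p[0],p[1],300],speed=200)
r.movep([*(v[:2]-100*u2(v[2]+90)),300],down(v[2])); k,im=snap("wrist","h4")
s=[at_z(k,a,39)[:2] for a,b in spots("wrist","socket_1",.3)]; print(np.round(s,1).tolist())
print(fit_tub(s,v))
print([(np.round(at_z(k,a,0),1),b) for a,b in spots("wrist","tub")])
a=cv2.imread("pics/hc2.png"); b=cv2.resize(im[20:280,130:460,::-1],None,fx=2.3,fy=2.3,interpolation=2); cv2.imwrite("pics/hc4.png",b)
print("shift",cv2.phaseCorrelate(np.float32(cv2.cvtColor(a[0:350,180:540],6)),np.float32(cv2.cvtColor(b[0:350,180:540],6))))
```

```text
[[462.6, -89.3], [524.6, -67.0], [554.3, -133.8], [486.9, -161.4]]
(array([ 505.2258419 , -113.58140952,   21.13518061]), array([ 0.6,  1.3, -0.8, -0.9,  2.2,  1.3, -1.9, -1.8]))
[(array([ 503.7, -114.2,    0. ]), 0.93)]
shift ((-0.05809894772218627, -0.8906821686749424), 0.03446933746337891)
```

View pics/hc4.png

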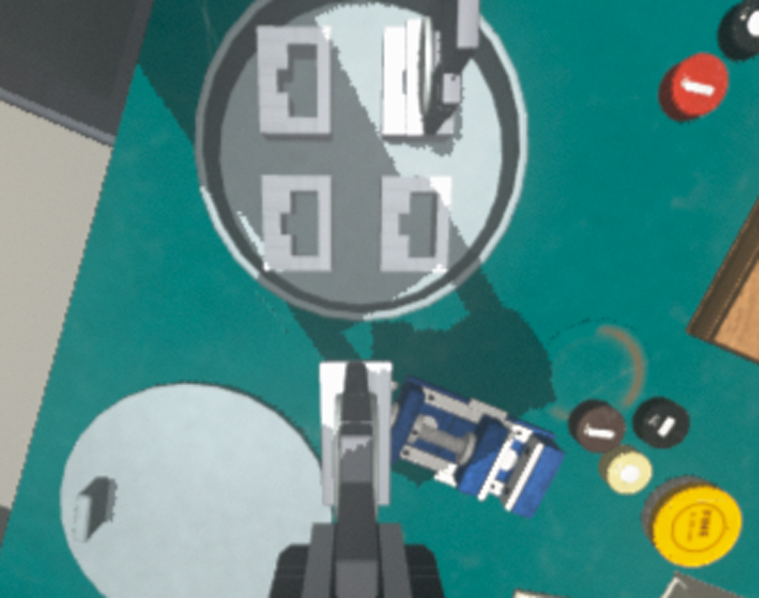

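The tub was knocked about 18 mm between the look and the insertion. The openings are now centred near (305, 80), (306, 222) and (421, 222), with the yaw unchanged. The card's collar is still square in the hand. I refit and retry socket 2.

Run:
```python
from a import *
k=cams.get_calibration("wrist");P=lambda x,y,z:at_z(k,(20+y/2.3,130+x/2.3),z)
s=[P(*q,39)[:2] for q in ((305,80),(306,222),(421,222))]
v,res=fit_tub(s,(505,-113.6,22.4)); print(v,res)
t=r.read_position();R=r.read_ee_rot();e=[R.T@(P(*q,t[2]-94)-t) for q in ((320,363),(392,363))];print(np.round(e,1))
dy=e[0][0]-28.0
v[2]=22.4+0.5*(v[2]-22.4); np.save("tub.npy",v)
w=v.copy(); w[:2]-=dy*u2(v[2]+90)
ok=insert(2,w); print(ok,r.read_time_s())
if ok:
    sy=np.load("stand.npy")[2]; x,y,cy=np.load("cards.npy")[1]
    r.movep([450,60,340],down(45)); takeoff(np.array([x,y]),cy,sy)
    r.movep([*(v[:2]-100*u2(v[2]+90)),300],down(v[2])); k,im=snap("wrist","h5")
    s=[at_z(k,a,39)[:2] for a,b in spots("wrist","socket_1",.3)]; print(np.round(s,1).tolist())
    print("expected",np.round(SO@rot2(v[2]).T+v[:2],1).tolist())
    cv2.imwrite("pics/hc5.png",cv2.resize(im[20:280,130:460,::-1],None,fx=2.3,fy=2.3,interpolation=2)); print(r.read_time_s(),r.read_opening())
```

```text
[ 507.99288675 -112.1319748    21.68203929] [ 0.8 -0.3  0.5  0.1 -1.4  0.2]
[[ 29.5 -12.1  94.1]
 [ 29.5  13.8  94. ]]
off [0 0] z-home 22.5 [-3.   1.  13.6] 0.082
off [1.3 0. ] z-home 24.0 [-1.2  0.2  7.9] 0.079
off [0.  1.3] z-home 22.5 [-3.4  0.5 12.5] 0.078
off [-1.3  0. ] z-home -1.5 [-1.6  1.1  8.4] 0.079
released [-0.5  0.5  0.1]
True 81.7583
grip 0.078 97.55655884742737 [479.8 241.5 181. ]
off [ 0.5 -0.9 -2.2] [-0.7 -0.3 -2.1] 0.077
[[466.6, -89.5], [522.9, -65.9], [488.9, -159.5], [558.6, -135.6]]
expected [[527.5, -64.3], [555.2, -132.9], [464.4, -89.8], [492.2, -158.4]]
88.8083 0.07637194818229767
```

Run:
```python
from a import *
def edge(f):
    g=cv2.imread(f,0).astype(float)[320:410,324:340].mean(1); d=np.abs(np.diff(cv2.GaussianBlur(g[:,None],(1,5),0)[:,0])); return 320+int(d.argmax()),round(d.max())
E=[edge(f"pics/hc{i}.png") for i in (1,2,4,5)]; print(E)
v=np.load("tub.npy")
k=cams.get_calibration("wrist"); t=r.read_position();R=r.read_ee_rot()
row=E[3][0]+1; dy=(R.T@(at_z(k,(20+row/2.3,130+320/2.3),t[2]-94)-t))[0]-28; print("dy",dy)
dy=float(np.clip(dy,-5,5))
w=v.copy(); w[:2]-=dy*u2(v[2]+90)+.6*-1*u2(v[2])*-1
ok=insert(4,w); print(ok,r.read_time_s())
if ok:
    r.movep([*(v[:2]-140*u2(v[2]+90)),330],down(v[2])); k,im=snap("wrist","fin")
    _,t=snap("top"); 
    cv2.imwrite("pics/final.png",np.hstack([cv2.resize(im[0:300,130:460,::-1],(400,364)),cv2.resize(t[130:290,90:420,::-1],(400,364))]))
```

```text
[(364, 39), (361, 34), (361, 35), (335, 8)]
dy 11.285291593150582
off [0 0] z-home 27.0 [-0.8 -0.8  7.7] 0.083
off [1.3 0. ] z-home 27.0 [-1.2  0.1  7.6] 0.08
off [0.  1.3] z-home 27.0 [-2.2 -0.2  8.3] 0.077
off [-1.3  0. ] z-home 27.0 [-1.9 -0.2  7.4] 0.078
off [-0.  -1.3] z-home 27.0 [-1.4  0.8  7.6] 0.078
off [2.4 0. ] z-home 27.0 [-1.6 -1.9  7.3] 0.08
off [1.7 1.7] z-home 27.0 [-3.4 -0.5 10.6] 0.081
off [0.  2.4] z-home 27.0 [-1.7  0.4 10.4] 0.083
off [-1.7  1.7] z-home 27.0 [-1.6 -0.7  8.5] 0.082
off [-2.4  0. ] z-home 27.0 [-1.6 -1.1  7.1] 0.075
off [-1.7 -1.7] z-home 27.0 [-2.3 -0.7  8.3] 0.079
off [-0.  -2.4] z-home 27.0 [-1.6 -0.6  7.4] 0.08
off [ 1.7 -1.7] z-home 27.0 [-2.4 -1.   8. ] 0.082
False 107.3083
```

Run:
```python
from a import *
v=np.load("tub.npy")
p=r.read_position(); r.servo_line([p[0],p[1],300],speed=200)
r.movep([*(v[:2]-100*u2(v[2]+90)),300],down(v[2])); k,im=snap("wrist","h6")
s=[at_z(k,a,39)[:2] for a,b in spots("wrist","socket_1",.3)]; print(np.round(s,1).tolist())
b=cv2.resize(im[20:280,130:460,::-1],None,fx=2.3,fy=2.3,interpolation=2); cv2.imwrite("pics/hc6.png",b)
g=cv2.imread("pics/hc5.png"); print("diff hc5",np.abs(g.astype(int)-b)[340:].mean(),np.abs(g.astype(int)-b)[:340,180:540].mean(),r.read_time_s())
```

```text
[[553.0, -136.1], [505.6, -117.3], [462.4, -91.8], [485.7, -163.5]]
diff hc5 6.566339158351292 8.66967320261438 108.6
```

View pics/hc6.png

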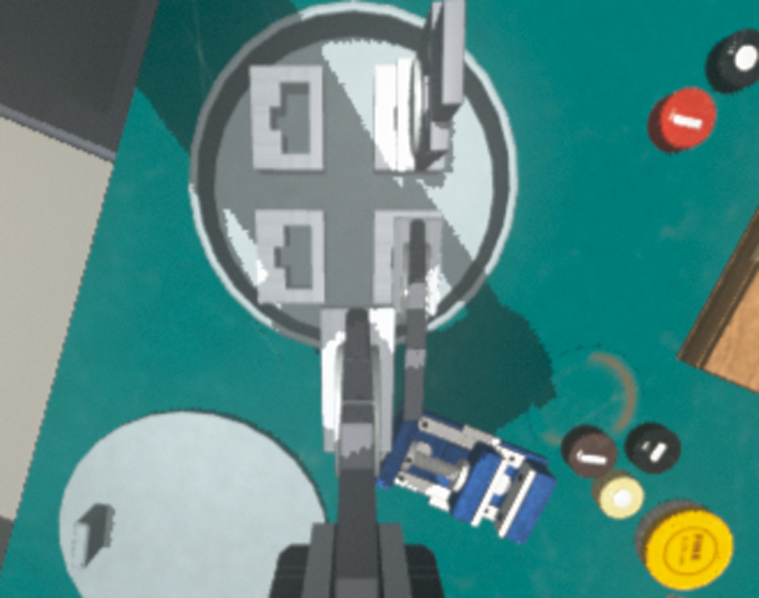

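The last view shows card C home in socket 2 at (410, 260). The held card's collar edge is at row 308, about 20 mm off towards its +y, so the grip slackened and the card has swung or shifted. I measure its attitude in its own plane with the side camera.

```bash
cat >> a.py <<'E'
def inplane(yaw):  # mask of the held card seen by side camera -> points (tool x, tool z) in mm in the card's plane
    k,im=snap("side"); t=r.read_position();R=r.read_ee_rot(); n=R[:,1]
    out=[]
    for m in models.regions_of("side","card_1_mid"):
        ys,xs=np.nonzero(m["mask"]); P=[]
        for a,b in zip(ys,xs):
            o,d=ray(k,(a,b)); P.append(R.T@(o+d*((t-o)@n)/(d@n)-t))
        P=np.array(P)[:,[0,2]]; out.append((m,P))
    return im,out
E
python3 - <<'E'
from a import *
p=r.read_position(); r.servo_line([p[0],p[1],400],speed=200)
q=[480,200,430]; b=None
for y in (90,75,105):
    if r.solve_ik(np.array(q,float),down(y)) is not None: r.movep(q,down(y)); print("yaw",y); break
im,o=inplane(y); cv2.imwrite("pics/s7.png",im[:,:,::-1])
for m,P in o:
    c=np.median(P,0); print(m["p"],np.round(m["bbox"]),len(P),np.round(c),np.round(P.min(0)),np.round(P.max(0)))
    if m["p"]>.2 and abs(c[0])<60 and -40<c[1]<130:
        cnt=max(cv2.findContours(m["mask"].astype(np.uint8),0,1)[0],key=cv2.contourArea)
        (cx,cy),(w,h),a=cv2.minAreaRect(P.astype(np.float32)); print("rect",cx,cy,w,h,a)
        for z in range(-40,150,8):
            s=P[(P[:,1]>z-2)&(P[:,1]<z+2),0]
            if len(s): print(z,round(s.min(),1),round(s.max(),1),end=" | ")
        print(); break
print(r.read_time_s())
print([(np.round(a),round(b,2)) for a,b in spots("side","card_1_mid",.2)])
E
```

```text
yaw 90
0.41 [199. 264. 230. 291.] 691 [-216.  315.] [-258.  278.] [-189.  359.]
110.8667
[]
```

Run:
```python
from a import *
k=cams.get_calibration("side"); t=r.read_position();R=r.read_ee_rot();n=R[:,1]
a=cv2.imread("pics/s7.png").astype(int);b=cv2.imread("pics/side0.png").astype(int)
d=(np.abs(a-b).max(2)>14)
print(np.round(proj(k,[t,t+[0,0,-129],t+[30,0,-60],t+[-30,0,-60]])))
# resample into the card's plane, 1 mm per pixel: x -70..70 (tool x), z -50..160
X,Z=np.meshgrid(np.arange(-70,71),np.arange(-50,161)); W=t+X[...,None]*R[:,0]+Z[...,None]*R[:,2]
rc=proj(k,W.reshape(-1,3)).reshape(*X.shape,2).astype(np.float32)
m=cv2.remap(d.astype(np.uint8)*255,rc[...,1],rc[...,0],1)>127
for z in range(-20,150,6):
    s=m[z+50]; print(f"{z:4d}","".join("#" if v else "." for v in s[::2]))
np.save("m7.npy",m)
```

```text
[[132. 325.]
 [196. 324.]
 [163. 308.]
 [162. 341.]]
 -20 .............................############...#..........................
 -14 .............................############...##.........................
  -8 ..............................###########...##.........................
  -2 ..............................##########.........###...................
   4 ..............................#####..............##....................
  10 .........................############....##.##########.................
  16 ..........................##########...........#######.................
  22 ..........................##########...........########................
  28 ...........................#########...........#########...............
  34 ...........................##########..........##########..............
  40 ............................########............#########..............
  46 ............................#######..............########..............
  52 .............................#######....############.#####.............
  58 ..............................#####..####
[... 485 characters left out ...]
.......
 100 ############################################################...........
 106 ########################################################...............
 112 #########################################################..............
 118 #######################################.################...............
 124 ##########.#########################.....#############.................
 130 ####################################......##########...................
 136 #####################################..................................
 142 ########################################...............................
 148 ##############..#####.########.###########.............................
```

The side silhouette shows the card tilted about 9° in its own plane, with its lower end swung to tool +x and its centre about 5 mm off at the grip. I tilt the tool to stand the card upright, then re-measure with edge fits.

```bash
cat >> a.py <<'E'
def Ry(a): return cv2.Rodrigues(np.array([0,radians(a),0]))[0]
def tilted(yaw,a): return down(yaw)@Ry(a)
POLY=lambda: np.array([[-14,0],[-16,5],[-16,30],[-28,30],[-28,119],[-17,125],[-17,160],[17,160],[17,125],[28,119],[28,30],[16,30],[16,5],[14,0]],float) # card y, mm up (to below pads)
def fitcard(im,bg,yaw,init,th=6,zmax=112):  # returns tilt(deg), y offset at lower end, lower end height rel TCP, in frame (h along down(yaw) x, world z)
    k=cams.get_calibration("side"); t=r.read_position(); h=down(yaw)[:,0]
    d=(np.abs(im.astype(int)-bg.astype(int)).max(2)>th).astype(np.uint8)
    X,Z=np.meshgrid(np.arange(-80,81),np.arange(-10,-171,-1)); W=t+X[...,None]*h+Z[...,None]*np.array([0,0,1.])
    rc=proj(k,W.reshape(-1,3)).reshape(*X.shape,2).astype(np.float32)
    m=cv2.remap(d,rc[...,1],rc[...,0],1); m=cv2.morphologyEx(m,cv2.MORPH_CLOSE,np.ones((5,5),np.uint8)).astype(float)
    def score(v):
        a=radians(v[0]); P=POLY(); Q=np.column_stack([v[1]+P[:,0]*cos(a)-P[:,1]*sin(a), v[2]+P[:,0]*sin(a)+P[:,1]*cos(a)])
        pix=np.column_stack([Q[:,0]+80,-10-Q[:,1]]); M=np.zeros(m.shape,np.uint8); cv2.fillPoly(M,[np.round(pix*16).astype(np.int32)],1,shift=4)
        win=np.abs(X-v[1])<55
        return -(M*m).sum()+ (M*(1-m)).sum() + ((1-M)*m*win*(Z<-15)).sum()
    best=None
    from scipy.optimize import minimize
    for da in (-4,0,4):
        for dx in (-4,0,4):
            s=minimize(score,np.array(init)+[da,dx,0],method="Nelder-Mead",options=dict(initial_simplex=np.array(init)+[da,dx,0]+np.array([[0,0,0],[3,0,0],[0,4,0],[0,0,6]])))
            if best is None or s.fun<best.fun: best=s
    return best.x,best.fun,m
E
python3 - <<'E'
from a import *
a=cv2.imread("pics/s7.png");b=cv2.imread("pics/side0.png")
v,f,m=fitcard(a,b,90,(9,26,-129)); print("before",v,f)
p=r.read_position(); T=tilted(90,-9); r.movep(p,T)
_,c=snap("side","s8"); r.movep(p+[-170,0,0],T); _,c2=snap("side","s9"); print(r.read_time_s())
r.movep(p,T)
for bg in (b,c2[:,:,::-1]):
    for th in (4,10):
        v,f,m=fitcard(c[:,:,::-1],bg,90,(0,3,-129),th); print("after",np.round(v,1),f)
for i in range(0,160,7): print(f"{-10-i:5d}","".join("#" if q else "." for q in m[i,::2]))
E
```

```text
before [  14.5134997    36.05890838 -132.89258897] -1942.0
112.0
after [   8.3   11.  -173.1] -2068.0
after [  12.3   14.  -177.6] -1744.0
after [   2.2   11.9 -133.9] -5105.0
after [   0.3    9.6 -133.4] -4796.0
  -10 ...............................############################......................
  -17 ...............................############......##########......................
  -24 ...............................##########........##########......................
  -31 ...............................##########........###########.....................
  -38 ...............................##########........###########.....................
  -45 ...............................##########..........#########.....................
  -52 ...............................############################......................
  -59 ...............................############################......................
  -66 ..............................#############################......................
  -73 ..............................#############################......................
  -80 .
[... 436 characters left out ...]
15 ....................................####################.........................
 -122 ......................................#################..........................
 -129 ......................................#################..........................
 -136 .................................................................................
 -143 .................................................................................
 -150 .................................................................................
 -157 .................................................................................
 -164 .................................................................................
```

Run:
```python
from a import *
# card attitude from edges
p=r.read_position(); c=cv2.imread("pics/s8.png");c2=cv2.imread("pics/s9.png")
for th in (4,8):
    m=fitcard(c,c2,90,(1,10,-133),th)[2]; z=-10-np.arange(m.shape[0]); L=[];Rr=[]
    for lo,hi in ((-68,-14),(-128,-110)):
        I=[i for i in range(len(z)) if lo<=z[i]<=hi and m[i].any()]
        l=np.array([np.nonzero(m[i])[0][0]-80 for i in I]);q=np.array([np.nonzero(m[i])[0][-1]-80 for i in I]);zz=z[I]
        print(th,(lo,hi),"slopes deg",[round(degrees(np.polyfit(zz,e,1)[0]),1) for e in (l,q,(l+q)/2)],"mean centre",(l.mean()+q.mean())/2,"width",(q-l).mean())
# tub from h6 picks
v=np.load("tub.npy"); k=cams.get_calibration("wrist");R=r.read_ee_rot(); o=R.T@(k["origin"]-p); RR=R.T@k["rotation"]
R6=down(v[2]); p6=np.array([*(v[:2]-100*u2(v[2]+90)),300]); k6=dict(K=k["K"],origin=p6+R6@o,rotation=R6@RR)
s=[at_z(k6,(20+y/2.3,130+x/2.3),39)[:2] for x,y in ((298,118),(300,256))]
print(np.round(s,1),"exp",np.round((SO@rot2(v[2]).T+v[:2])[2:],1))
```

```text
4 (-68, -14) slopes deg [-0.9, -0.5, -0.7] mean centre 8.9 width 59.43636363636364
4 (-128, -110) slopes deg [-7.7, 5.4, -1.2] mean centre 10.631578947368421 width 38.0
8 (-68, -14) slopes deg [1.4, -0.1, 0.7] mean centre 9.41818181818182 width 58.10909090909091
8 (-128, -110) slopes deg [-14.3, -1.1, -7.7] mean centre 10.763157894736842 width 36.78947368421053
[[ 466.4  -92.5]
 [ 493.4 -161.2]] exp [[ 464.4  -89.8]
 [ 492.2 -158.4]]
```

```bash
cat > fin.py <<'E'
from a import *
yaw=21.8; s=np.array([492.9,-161.4]); T=tilted(yaw,-10); h=down(yaw)[:2,0]; n=down(yaw)[:2,1]; ox=8.8
s=s-ox*h
r.movep([*s,300],T); r.servo_line([*s,185],speed=150); r.hold(.15); F0=r.read_wrist_force(); zt=178
offs=[(0,0)]+[(a*cos(t),a*sin(t)) for a,m in ((1.4,6),(2.6,8),(3.8,12)) for t in np.arange(m)*2*pi/m]
for o in offs:
    p=s+o[0]*h+o[1]*n; r.servo_line([*p,zt],T,speed=60); z=zt
    while z>132:
        z-=1.5; r.servo_line([*p,z],T,speed=45); f=r.read_wrist_force()-F0
        if f[2]>7: break
    print(np.round(o,1),round(z,1),np.round(f,1),round(r.read_opening(),3))
    if z<150 or r.read_time_s()>165: break
    zt=min(zt,z+3)
print(r.read_time_s())
E
python3 fin.py
```

```text
[0 0] 166.0 [-4.3  3.7 12.7] 0.078
[1.4 0. ] 161.5 [-5.1  2.9 12.4] 0.078
[0.7 1.2] 161.5 [-4.6  1.5 11.8] 0.082
[-0.7  1.2] 161.5 [-5.2  4.9 15.2] 0.077
[-1.4  0. ] 163.0 [-3.2  4.3  8. ] 0.081
[-0.7 -1.2] 161.5 [-4.5  4.8 14. ] 0.08
[ 0.7 -1.2] 161.5 [-4.2  3.4 13.5] 0.078
[2.6 0. ] 137.5 [-5.5  1.8  8.3] 0.079
127.2417
```

The card dropped in, 28.5 mm below first contact. I press slightly, release, and check each card's height by touching its top gently with closed fingers (174 mm when home).

Run:
```python
from a import *
F0=r.read_wrist_force(); p=r.read_position()
for d in (1,2,3):
    r.servo_line([p[0],p[1],p[2]-d],speed=40); f=r.read_wrist_force()
    if f[2]>16: break
print("press",d,np.round(f,1)); set_gripper(.3); r.hold(.3); p=r.read_position(); r.servo_line([*p[:2],p[2]+110],speed=200)
s4=np.array([492.9,-161.4])+2.6*down(21.8)[:2,0]; c=s4-SO[3]@rot2(21.8).T; print("tub",c)
r.movep([*(c-100*u2(112)),330],down(22)); k,im=snap("wrist","end"); print([(np.round(at_z(k,a,39),1)[:2],round(b,2)) for a,b in spots("wrist","socket_1",.3)])
set_gripper(0)
for i in (4,2,1):
    q=c+SO[i-1]@rot2(21.8).T; r.movep([*q,215],down(22)); r.servo_line([*q,180],speed=150); r.hold(.1); f0=r.read_wrist_force()[2]; z=180
    while z>162:
        z-=1; r.servo_line([*q,z],speed=40)
        f=r.read_wrist_force()[2]-f0
        if f>3: break
    print(i,"top",z,round(f,1)); r.servo_line([*q,215],speed=200)
print(r.read_time_s())
```

```text
press 3 [-9.8  4.3 18.2]
tub [ 507.90538017 -112.74819052]
[(array([ 488.2, -160.9]), 0.92), (array([464.8, -88.4]), 0.73), (array([523.2, -66.9]), 0.71), (array([ 553.4, -138.6]), 0.66)]
4 top 173 6.3
2 top 162 -0.7
1 top 173 5.6
142.25
```

Cards 1 and 4 are home (tops at 174 mm). The touch missed card 2, and rechecking the last view, its top leans about 14 mm to −x (near (413, 390) instead of col 448). I regrip it, straighten it and press it home.

Run:
```python
from a import *
c=np.array([507.9,-112.75]); q=c+SO[1]@rot2(21.8).T; X=u2(21.8)
set_gripper(.6,60); r.movep([*q,230],down(21.8)); r.servo_line([*q,150],speed=100); print(np.round(r.read_wrist_force(),1))
set_gripper(0,60); r.hold(.2); print("grip",round(r.read_opening(),3),np.round(r.read_wrist_force(),1),np.round(r.read_wrist_torque(),2))
F0=r.read_wrist_force()[2]; z=150
while z>126:
    z-=1; r.servo_line([*q,z],speed=30); f=r.read_wrist_force()[2]-F0
    if f>14: break
print("pressed",z,np.round(r.read_wrist_force(),1))
# gentle opening
for g in (.12,.2,.3): set_gripper(g); r.hold(.15)
r.servo_line([*q,215],speed=150); set_gripper(0)
for o in (0,-5,5):
    a=q+o*X; r.movep([*a,200],down(22)); r.servo_line([*a,180],speed=150); r.hold(.1); f0=r.read_wrist_force()[2]; z=180
    while z>166:
        z-=1; r.servo_line([*a,z],speed=40); f=r.read_wrist_force()[2]-f0
        if f>3: break
    print(o,"top",z,round(f,1)); r.servo_line([*a,215],speed=200)
    if f>3: break
print(r.read_time_s())
```

```text
[0.2 0.  0.6]
grip -0.002 [ 0.8 -0.3  0.1] [-0.03 -0.01  0.05]
pressed 126 [-1.6  3.8  7.4]
0 top 166 -0.5
-5 top 166 0.1
5 top 166 -0.1
166.7667
```

Run:
```python
from a import *
c=np.array([507.9,-112.75])
p=r.read_position(); r.movep([*(c-130*u2(112)),330],down(22))
e=np.load if 0 else None
kw=cams.get_calibration("wrist")
import pickle; pickle.dump(kw,open("kw.pkl","wb"))
for n in ("wrist","side","top"):
    k,im=snap(n,"z"+n)
    print(n,"mid",[(np.round(a).tolist(),round(b,2)) for a,b in spots(n,"card_1_mid",.15)])
    print("   sock",[(np.round(a).tolist(),round(b,2)) for a,b in spots(n,"socket_1",.3)])
    for m in models.regions_of(n,"card_1_mid"): print("   reg",np.round(m["bbox"]).tolist(),round(m["p"],2),int(m["mask"].sum()))
    for i in (1,2,4):
        q=c+SO[i-1]@rot2(21.8).T; print("   exp",i,"mid,top",np.round(proj(k,[[*q,91.5],[*q,174]])).tolist())
print(r.read_time_s())
```

```text
wrist mid []
   sock [([109.0, 260.0], 0.76), ([50.0, 259.0], 0.58), ([51.0, 311.0], 0.57), ([109.0, 308.0], 0.55)]
   exp 1 mid,top [[39.0, 316.0], [14.0, 325.0]]
   exp 2 mid,top [[107.0, 314.0], [103.0, 322.0]]
   exp 4 mid,top [[107.0, 259.0], [102.0, 251.0]]
side mid []
   sock [([224.0, 316.0], 0.95), ([213.0, 284.0], 0.89), ([209.0, 303.0], 0.78), ([232.0, 292.0], 0.61)]
   reg [334.0, 258.0, 376.0, 286.0] 0.61 619
   exp 1 mid,top [[214.0, 291.0], [186.0, 291.0]]
   exp 2 mid,top [[200.0, 279.0], [173.0, 278.0]]
   exp 4 mid,top [[195.0, 302.0], [167.0, 302.0]]
top mid [([276.0, 156.0], 0.17)]
   sock [([226.0, 277.0], 0.87), ([220.0, 300.0], 0.67), ([240.0, 307.0], 0.59), ([250.0, 282.0], 0.56)]
   exp 1 mid,top [[226.0, 276.0], [225.0, 276.0]]
   exp 2 mid,top [[217.0, 300.0], [215.0, 302.0]]
   exp 4 mid,top [[239.0, 308.0], [239.0, 311.0]]
168.025
```

Run:
```python
from a import *
for f,(r0,r1,c0,c1) in (("zside",(155,250,250,335)),):
    a=cv2.imread(f"pics/{f}.png").astype(int); b=cv2.imread("pics/side0.png").astype(int)
    d=np.abs(a-b).max(2); g=a.mean(2); s=a.max(2)-a.min(2)
    for y in range(r0,r1,2): print(y,"".join("#" if d[y,x]>14 and s[y,x]<22 else ("+" if d[y,x]>14 else ".") for x in range(c0,c1)))
```

```text
155 .....................................................................................
157 .....................................................................................
159 .....................................................................................
161 .....................................................................................
163 .....................................................................................
165 ............................########..............####...............................
167 ............................+#######+++++++++++++#####++++++++....++++++.............
169 ............................+########+#######################++++++####++............
171 ...........................++###########################################++...........
173 .......................++++##############################################+++.........
175 .....................+++###################################################+++.......
177 ...................+++#######################################################+++.....
179 ................
[... 2519 characters left out ...]
..................##################################...........#####++
237 .............++............................##################................#####+++
239 ........................................................#..................######++++
241 ........................................................##.............#########+++++
243 ......................####..............#####.........#.....#........#########+++++++
245 ......................+++######...........##.........#...######........###+++++++++++
247 ........................+++############...............#########.####..+++++++++++++++
249 ..............................#+++#######..........#############+++++++++++++++++++++
```

Run:
```python
from a import *
import pickle
c=np.array([507.9,-112.75]); kw=pickle.load(open("kw.pkl","rb")); ks=cams.get_calibration("side")
# crop of zwrist: dump grey around card 2 (cols 290-345, rows 60-220)
g=cv2.imread("pics/zwrist.png",0); 
for y in range(60,200,3): print(y," ".join(f"{v:3d}" for v in g[y,292:346:2]))
Rt=rot2(21.8)
def P(u,w,a,z0,b,x=36):
    a=radians(a); y=-37+b+u*cos(a)-w*sin(a); z=z0+u*sin(a)+w*cos(a); q=c+Rt@np.array([x,y]); return [*q,z]
for a,z0,b in ((0,9,0),(6,9,0),(12,14,0),(15,20,0),(20,30,0),(25,40,0)):
    pts=[P(u,w,a,z0,b) for u,w in ((17,165),(-17,165),(28,119),(28,35))]
    print(a,z0,"wrist",np.round(proj(kw,pts)).astype(int).tolist(),"side",np.round(proj(ks,pts)).astype(int).tolist())
```

```text
60 222 253 253 253 252 250 253 221 144 119  91 116  93  93 101 145 149 221 220 219 218 219 218 138  90  91  89
63 221 253 253 253 252 250 253 250 128  95  89  86  87  93 189 146 156 220 220 220 220 219 218 203  96  91  91
66 221 252 253 253 252 251 253 252 159  90  86  86 118 197 203 143 152 219 220 221 219 219 220 217 122  91  91
69 221 252 253 253 252 250 253 253 190  86  84  94 194 209 199 145 147 217 221 220 220 219 220 220 171  95  91
72 190 210 210 208 205 211 219 218 173  97 100 132 150 148 142 140 202 220 220 221 221 220 221 221 193  93  90
75 120 116 115 116 115 114 113 115 117 115 114 114 115 121 144 200 204 218 220 220 220 219 219 219 210  95  91
78 139 212 208 214 218 215 204 168 201 196 200 139 137 137 138 210 221 220 221 220 219 219 218 216 211 100  91
81 137 149 216 220 220 220 221 221 221 219 219 208 161 189 196 221 221 220 221 221 221 220 218 216 209 102  90
84 138 136 139 213 220 222 221 221 220 222 221 222 220 220 219 219 221 222 221 221 220 220 218 218 212 106  91
87 134 136 136 205 219 221 222 222 222 223 221 221 221 220 220 220 220 222 221 220 219 218 219 217 20
[... 4126 characters left out ...]
 68  71  70  65  69 165
0 9 wrist [[84, 322], [121, 321], [78, 318], [87, 311]] side [[176, 281], [170, 276], [193, 283], [221, 284]]
6 9 wrist [[103, 322], [139, 320], [90, 317], [90, 311]] side [[173, 278], [168, 273], [190, 281], [219, 283]]
12 14 wrist [[122, 322], [156, 319], [102, 318], [92, 311]] side [[168, 276], [165, 271], [186, 279], [216, 283]]
15 20 wrist [[131, 322], [164, 320], [108, 318], [94, 312]] side [[165, 274], [163, 269], [183, 278], [213, 282]]
20 30 wrist [[147, 322], [178, 320], [119, 319], [96, 313]] side [[161, 272], [160, 267], [178, 276], [209, 282]]
25 40 wrist [[163, 322], [191, 319], [129, 319], [98, 313]] side [[156, 270], [157, 265], [174, 275], [205, 281]]
```

Run:
```python
from a import *
r.movep([380,100,380],down(22)); kt,t=snap("top","ytop"); 
print("regs",[(np.round(m["bbox"]).tolist(),round(m["p"],2)) for m in models.regions_of("top","card_1_mid")])
ks,s=snap("side","yside"); print("regs",[(np.round(m["bbox"]).tolist(),round(m["p"],2)) for m in models.regions_of("side","card_1_mid")],r.read_time_s())
b=cv2.imread("pics/top0.png").astype(int); d=(np.abs(t[:,:,::-1].astype(int)-b).max(2)>22)
sat=t.max(2).astype(int)-t.min(2); m=(d&(sat<30)).astype(np.uint8); m=cv2.morphologyEx(m,2,np.ones((2,2),np.uint8))
m[300:]=0; n,l,st,ce=cv2.connectedComponentsWithStats(m)
for i in range(1,n):
    if st[i,4]>25:
        c=cv2.findContours((l==i).astype(np.uint8),0,1)[0][0]; (x,y),(w,h),a=cv2.minAreaRect(c); print("blob",st[i].tolist(),"centre",round(x),round(y),"size",round(w),round(h),round(a),"world",np.round(at_z(kt,(y,x),10)[:2]),"grey",t[l==i].mean().round())
```

```text
regs []
regs [([266.0, 202.0, 332.0, 249.0], 0.58)] 169.6417
blob [263, 206, 63, 60, 1720] centre 293 236 size 60 60 7 world [ 503. -119.] grey 166.0
blob [345, 213, 62, 61, 2997] centre 376 243 size 60 61 90 world [ 483. -373.] grey 183.0
blob [169, 216, 31, 35, 323] centre 185 233 size 17 43 27 world [507. 209.] grey 103.0
blob [137, 234, 36, 38, 462] centre 157 254 size 19 48 46 world [442. 289.] grey 107.0
blob [147, 263, 77, 37, 676] centre 188 277 size 79 29 16 world [377. 195.] grey 51.0
blob [151, 283, 7, 17, 49] centre 153 291 size 3 17 15 world [333. 298.] grey 78.0
```

Run:
```python
from a import *
c=np.array([507.9,-112.75]); p=r.read_position()
v=np.load("tub.npy"); k=cams.get_calibration("wrist");R=r.read_ee_rot(); o=R.T@(k["origin"]-p); RR=R.T@k["rotation"]
R6=down(v[2]); p6=np.array([*(v[:2]-100*u2(v[2]+90)),300]); k6=dict(K=k["K"],origin=p6+R6@o,rotation=R6@RR); ks=cams.get_calibration("side")
for z in (60,100,130,160,175):
    print(z,[np.round(rot2(-21.8)@(at_z(k6,(20+y/2.3,130+x/2.3),z)[:2]-c)).tolist() for x,y in ((416,225),(414,355),(412,415))], "side",np.round(rot2(-21.8)@(at_z(ks,(165,282),z)[:2]-c)).tolist())
# expected h6 crop pixels of an upright card in socket 1 and 2
for i in (1,2):
    q=c+SO[i-1]@rot2(21.8).T; h=u2(111.8)
    pts=[[*(q+u*h),z] for u,z in ((17,174),(-17,174),(28,44),(-28,44))]; rc=proj(k6,pts); print(i,np.round(np.column_stack([(rc[:,1]-130)*2.3,(rc[:,0]-20)*2.3])).tolist())
# grey/saturation in the last top view around the same spots (tub frame), at z 170
kt=cams.get_calibration("top"); t=cv2.imread("pics/ytop.png")
for y in (-20,-37,-54,-65,-80,-95,-110):
    print(y,[tuple(int(w) for w in t[tuple(np.round(proj(kt,[[*(c+rot2(21.8)@np.array([x,y])),165]])[0]).astype(int))]) for x in (10,16,22,28,34,40)])
```

```text
60 [[34.0, -21.0], [35.0, -93.0], [35.0, -129.0]] side [-79.0, -274.0]
100 [[31.0, -22.0], [32.0, -86.0], [32.0, -118.0]] side [-48.0, -203.0]
130 [[28.0, -22.0], [29.0, -81.0], [29.0, -110.0]] side [-24.0, -150.0]
160 [[26.0, -22.0], [26.0, -75.0], [26.0, -102.0]] side [-1.0, -97.0]
175 [[24.0, -22.0], [25.0, -72.0], [25.0, -98.0]] side [11.0, -71.0]
1 [[456.0, -2.0], [451.0, 104.0], [422.0, 56.0], [418.0, 168.0]]
2 [[447.0, 219.0], [443.0, 309.0], [417.0, 203.0], [414.0, 303.0]]
-20 [(242, 244, 244), (204, 207, 206), (63, 64, 62), (92, 94, 91), (235, 236, 234), (228, 230, 229)]
-37 [(220, 223, 224), (59, 59, 59), (68, 69, 68), (158, 162, 159), (174, 175, 172), (212, 214, 213)]
-54 [(123, 124, 118), (69, 69, 69), (84, 86, 84), (142, 147, 143), (128, 130, 126), (192, 193, 189)]
-65 [(72, 72, 71), (45, 45, 45), (50, 52, 51), (106, 107, 100), (144, 149, 124), (103, 109, 33)]
-80 [(115, 114, 113), (54, 53, 53), (54, 56, 36), (70, 74, 19), (97, 104, 24), (97, 104, 24)]
-95 [(118, 119, 100), (97, 102, 20), (103, 108, 28), (102, 110, 31), (99, 105, 24), (99, 106, 26)]
-110 [(120, 126, 78), (125, 128, 118), (88, 89, 36), (86, 56, 36), (70, 56, 34), (89, 91, 19)]
```

Combining the views, card 2 leans about 15–20° towards tub −y with its tab near tub (20, −73). It never seated after the knock. I grip it there with wide fingers, lift it out and measure its attitude by the side camera.

Run:
```python
from a import *
c=np.array([507.9,-112.75]); q=c+rot2(21.8)@np.array([20,-73.]); R=down(21.8)
set_gripper(.8,100); r.movep([*q,230],R); r.servo_line([*q,140],speed=150); print(np.round(r.read_wrist_force(),1))
set_gripper(0,100); print("grip",round(r.read_opening(),3),r.read_gripper_force(),np.round(r.read_wrist_force(),1))
if r.read_opening()>.04:
    r.servo_line([*q,300],speed=180); print("lifted",round(r.read_opening(),3),np.round(r.read_wrist_force(),1))
    p=np.array([480,200,430.]); r.movep(p,down(90)); _,a=snap("side","x1"); r.movep(p+[-170,0,0],down(90)); _,b=snap("side","x2"); r.movep(p,down(90))
    for th in (5,9): 
        for a0 in (10,20): print(fitcard(a,b,90,(a0,a0*2.2,-130),th)[:2])
print(r.read_time_s())
```

```text
[ 0.2 -0.1 -0.5]
grip 0.08 96.96555733680725 [ 6.8  3.1 -3.6]
lifted 0.085 [-0.9 -0.2 -2.3]
(array([  14.97289281,   40.17069837, -130.51431449]), np.float64(-5041.0))
(array([  16.52604167,   40.69212963, -128.04513889]), np.float64(-4964.0))
(array([  14.97997559,   39.1898954 , -128.01811391]), np.float64(-4050.0))
(array([  16.16894059,   41.01570331, -128.53654893]), np.float64(-4030.0))
177.0583
```

Gripped again. The card hangs tilted 15.6° with its lower end at (40, −129). I check for tub shift by template matching against the previous picture at the same pose, then insert it upright into empty socket 3.

```bash
cat > fin2.py <<'E'
from a import *
c=np.array([507.9,-112.75]); yaw=21.8; A=15.6
r.movep([*(c-100*u2(112)),330],down(22)); k,im=snap("wrist","n1"); im=cv2.cvtColor(im,7); old=cv2.imread("pics/end.png",0)
s3=c+rot2(yaw)@SO[2]; rc=proj(k,[[*s3,39]])[0]; y,x=np.round(rc).astype(int); h0=24
tm=cv2.matchTemplate(im[max(0,y-60):y+60,x-60:x+60],old[max(0,y-h0):y+h0,x-h0:x+h0],cv2.TM_CCOEFF_NORMED); _,mx,_,l=cv2.minMaxLoc(tm)
a=tm[l[1],max(0,l[0]-1):l[0]+2]; b=tm[max(0,l[1]-1):l[1]+2,l[0]]
sub=lambda e:(0.5*(e[0]-e[2])/(e[0]-2*e[1]+e[2]) if len(e)==3 else 0)
dx=l[0]+sub(a)-(60-h0); dy=l[1]+sub(b)-((y-h0 if y>h0 else 0)-max(0,y-60))
sh=(at_z(k,(rc[0]+dy,rc[1]+dx),39)-at_z(k,rc,39))[:2]; print("match",round(mx,2),dx,dy,"shift mm",np.round(sh,1))
if mx<.6 or np.hypot(*sh)>40: sh=np.zeros(2); print("ignored")
T=tilted(yaw,-A); h=down(yaw)[:2,0]; n=down(yaw)[:2,1]
s=s3+sh-4.1*h
r.movep([*s,215],T); r.servo_line([*s,182],speed=150); r.hold(.1); F0=r.read_wrist_force(); zt=182
for o in [(0,0),(1.6,0),(-1.6,0),(0,-1.6),(0,1.6),(3.2,0),(1.6,-1.6),(-1.6,-1.6),(-3.2,0),(1.6,1.6),(-1.6,1.6),(0,-3),(0,3),(4.5,0),(-4.5,0)]:
    p=s+o[0]*h+o[1]*n; r.servo_line([*p,zt],T,speed=80); z=zt
    while z>136:
        z-=2; r.servo_line([*p,z],T,speed=60); f=r.read_wrist_force()-F0
        if f[2]>(7 if z>153 else 14): break
    print(np.round(o,1),round(z,1),np.round(f,1),round(r.read_opening(),3),r.read_time_s())
    if z<153 or r.read_time_s()>199: break
    zt=min(zt,z+3)
if z<153: set_gripper(.3); r.hold(.2); r.servo_line([*p,z+100],T,speed=250)
print(r.read_time_s())
E
python3 fin2.py
```

```text
match 0.95 -2.504036 -0.7757759094238281 shift mm [-3.5 -0.4]
[0 0] 160 [-5.1  1.7 15.9] 0.077 182.9
[1.6 0. ] 161 [-4.   1.7 14.9] 0.081 183.4
[-1.6  0. ] 161 [-4.1  1.2 14.3] 0.079 183.9
[ 0.  -1.6] 135 [-9.   6.4 22.8] 0.078 187.65
188.725
```

Run:
```python
from a import *
c=np.array([507.9,-112.75])+[-3.5,-.4]; n=down(21.8)[:2,1]; c=c-1.0*n
set_gripper(0)
for i in (3,):
    q=c+rot2(21.8)@SO[i-1]; r.movep([*q,200],down(22)); r.servo_line([*q,179],speed=200); f0=r.read_wrist_force()[2]; z=179
    while z>168:
        z-=1; r.servo_line([*q,z],speed=60); f=r.read_wrist_force()[2]-f0
        if f>3: break
    print(i,"top",z,round(f,1)); r.servo_line([*q,230],speed=250)
    if r.read_time_s()>196: break
print(r.read_time_s())
```

```text
3 top 173 4.5
191.55
```

Run:
```python
from a import *
p=r.read_position(); r.servo_line([p[0],p[1],320],speed=200); print(r.read_time_s()); print(order.hand_in())
```

```text
192.15
the job is handed in; nothing more can be done
None
```

Job handed in at 192 s. The lid was tipped up, lifted off and laid flat, and all three cards present are in sockets 1, 3 and 4. Each card's top touched at home height, but I did not re-check cards 1 and 4 after pulling out the third card, which had not seated in socket 2, and moving it to socket 3.

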